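# Level the parcel scale

## Task

The parcel scale on the packing desk stands out of level. Set the loose block spirit level flat and square into the framed pocket on the scale's deck and let go of it, then turn the knob of the scale's levelling foot until the bubble rests centred between the two lines. Then press straight down on the level with a light, steady hand force (about 10 to 20 N) so that it stays in its pocket with the bubble centred, and finish like that, still pressing; do not push the other things on the desk about.

Things in the scene. Friction and masses are not known exactly. Their poses are not given: they have to be found in the camera images.
- level: Block spirit level: a loose bare-aluminium bar 110 x 26 x 38 mm high, 0.25 kg, upright on the desk at the start, green vial window 58 x 16 mm in the middle of its top. Origin: centre of its underside; x along its length, z up. Grip it across the 26 mm; it fits the pocket either way round. Its whole top, window included, is solid and may be pressed; near the middle it does not rock.
- bubble (a joint): White bubble, 14 mm long, in the level's vial: offset in m from the middle along the level's own x (-0.019 to 0.019; 0 = midway between the two black lines, 19 mm apart; centred = wholly between them). It floats to the higher end, 3.5 mm per 0.01 rad of slope, and settles in about 1 s.
- pocket (a point): Centre of the pocket floor, the deck's steel top, 63 to 66 mm above the desk at the start. Deck axes: y along the pocket, away from the levelling foot; x across; z normal to the deck. The pocket is 117 x 32 mm between black ribs 6 mm high, 6 mm thick, open for 47 mm in the middle of both long sides.
- foot_grip (a point): Centre of the levelling foot's round black fluted knob, on its axis at mid height. It stands alone past the deck's -y edge, 165 mm from the pocket centre along the deck's -y. Diameter 44 mm (47 over the flutes), 25 mm high (12 mm below to 13 mm above this point), upright axis; grip it across the diameter from above at any yaw.
- foot (a joint): Turn of the knob in rad, 0 at the start, growing clockwise seen from above, stops at -0.8 and 4.6. Clockwise raises the foot end of the deck, 0.010 rad of slope per rad of turn (so 3.5 mm of bubble per rad; 1.5 to 2.9 rad are needed, two or more grasps). Stiffness about 0.1 N m; it stays where it is left.
- scale: The parcel scale: fixed grey base, steel deck 230 x 250 mm, pocket and knob. Origin on the desk under the pocket; z up, y from the foot to the pivot. The deck pivots on two fixed feet at its +y edge; at the start its foot (-y) end is 0.015 to 0.029 rad too low, whatever the knob reads.
- stapler: Bystander: black stapler 125 x 34 x 41 mm, lying flat; origin centre of its underside.
- tape_roll: Bystander: cardboard-brown tape roll lying flat, diameter 100, height 48 mm; origin centre of its underside.
- marker: Bystander: black marker with a white cap, 140 x 16 x 14 mm, lying; origin near the middle of its underside.
- mug: Bystander: white mug, rim diameter 80, height 95 mm; origin centre of its underside.
- label_roll: Bystander: white roll of labels standing on end, diameter 84, height 60 mm; origin centre of its underside.

How it is judged:
By the outcome, as a careful person would: the job done as asked, in the order asked, and still so for the second after the job is handed in, while the arm keeps its last pose, push and grip.
It also fails if it takes over 72 s, if anything falls off the work surface, if the arm or the gripper's body presses on something with over 40 N, if the wrist force passes 120 N, or if a joint passes its speed limit or range.

## Robot

A 6-joint arm with a two-finger parallel gripper is mounted at the origin on the work surface. World frame = base frame: x ahead of the robot, y to its left, z up, the work surface at z = 0. Lengths are in m, angles in degrees, forces in N, time in s.
With the tool pointing down it reaches from about 0.25 to 0.725 m from the base axis. Payload 9.7 kg.
Tool frame: the origin (TCP) lies at the very end of the fingers, on their centre line; the grasp point (between the pads) lies bot.grip_depth behind it (bot.grip_depth is the distance from the TCP to the grasp point, in m); z points along the fingers, y is the line along which they close (so a half turn about z gives the same grasp; the last joint's range is limited). The gripper opens to 85 mm and grips with 20 to 120 N. Pads are 22 mm wide; open, the fingers measure 114 mm over their backs; the gripper's body (76 mm by 85 mm) begins 54 mm behind the grasp point. The pads swing forward as they close: fully open they stand 13 mm farther back than shut.
Start: joints at [-76.948, 4.979, 10.078, 95.1, 0, 90], TCP at [0.124, -0.536, 0.231] pointing down, gripper open.
Joint ranges: [-179.16, 179.16], [-48.56, 103.87], [-65.8, 70.77], [-126.05, 130.52], [-82.76, 87.17], [-180, 180]. Speed limits (degrees/s): [127.2, 127.2, 147.25, 180, 180, 180].

## Interface

Orientations are given as [roll, pitch, yaw] about the fixed x, y, z axes, in that order (R = Rz(yaw) Ry(pitch) Rx(roll)).
In Python, from workcell import bot gives the robot as it stands.
- The arm moves only by the tool jog_arm, never from a script. Its argument "plan" is a list that holds one entry, the list of rows, each a list of 6 numbers: the shift along the tool's x, y, z in m, then the turn, a rotation vector about the tool's x, y, z in degrees. In form: [[[dx, dy, dz, wx, wy, wz], ...]]. A call has 1 to 12 rows; each row is the pose to reach, as a shift and turn from the pose commanded when the call began, along the tool's axes at that moment; what a row does not reach only later rows make up. A row lasts 1/8 s, in which the tool goes at most 62.5 mm and 10.7 degrees, less where a joint would pass 70% of its speed; a pose out of reach is approached as far as the arm can. A call with a gripper value outside its range is refused whole. "jaw" is the opening, from 0 (shut) to 1 (fully open), set as the call begins (left out, the last holds). The fingers move at their own pace and stop on an object; the grip force is fixed at half the most. Time passes only in rows, so rows that repeat a pose let the fingers close. It gives the time, the measured TCP pose, the force, the opening and the grip force at its end, in the units of the state.
- bot.get_state(): the state, without advancing time (a new reading comes with each control period).
- bot.grab_frame(name): name is "scene" or "top"; returns a dict with "img" (384x512x3 uint8, red, green, blue), "vfov" (degrees; the focal length in pixels is half the picture's height over the tangent of half this angle, whatever the lens; pixels are square), "cx", "cy" (the principal point, pixels), "extrinsics" (4x4, takes a point from camera to world coordinates). Camera axes: x right, y up, looking along -z (the intrinsics and any distortion apply to the point x, -y, -z); pixel columns grow to the right and rows downward; lengths in m; the calibration is good to about 2 mm. A picture is of the moment at which its call begins. There is no depth.
- bot.job_done(): hands the job in; it is judged then, once.
The state is a dict: "clock": time; "joint_pos": joint angles; "joint_velocities": joint speeds; "joint_torque": joint torques, N m; "tool_pos": TCP position; "tcp_rot": TCP orientation; "ft_force": force on the tool from outside, world axes, zero at the start; "ft_torque": the same for the moment, N m; "finger_gap": finger opening in m; "gripper_force": force on a finger pad.
Only numpy, scipy, OpenCV 4.12 (cv2) and the standard library are available. Lean on these libraries where they do the work, as an engineer would, in place of code of your own. Each camera call takes 0.05 s, during which the arm holds its last target. There are 200 camera calls.

## Working session

There is one attempt and no reset: what is moved stays moved. The work goes in short steps, Python scripts to look and compute and a tool call to move; the robot and the scene stay as the last step left them, time stands still between calls to the robot, and variables do not carry over. Pictures are saved under pics/ and viewed, at most 10 in all, crops included, and the job is handed in when it is done.

Besides the shell and the picture viewer there is one more tool, called after "Emit:" in YAML: its name, and indented under it one key for each argument. jog_arm: Moves the arm, as the interface text tells. Its arguments: {"type":"object","properties":{"plan":{"type":"array"},"jaw":{"type":"number"}},"required":["plan"]}

```bash
ls; mkdir -p pics; python3 - <<'E'
from workcell import bot
import cv2,numpy as np
print(bot.get_state(), bot.grip_depth)
for n in("scene","top"):
    f=bot.grab_frame(n); cv2.imwrite(f"pics/{n}0.png",cv2.resize(f["img"][:,:,::-1],(800,600),interpolation=cv2.INTER_CUBIC))
    print(n,{k:v for k,v in f.items() if k!="img"})
E
```

```text
pics
{'clock': 0.0, 'joint_pos': array([-7.69486438e+01,  5.01108869e+00,  1.00348926e+01,  9.51002910e+01,
        4.95067952e-04,  9.00010350e+01]), 'joint_velocities': array([ 0.07300479, -0.05780609,  0.08002992, -0.00554175, -0.05915109,
       -0.0763287 ]), 'joint_torque': array([-1.20888686e-03, -5.20382452e+01,  4.64809656e+01,  1.58499100e-02,
       -2.31670047e-04, -1.49724201e-05]), 'tool_pos': array([ 0.12415333, -0.53556561,  0.23058711]), 'tcp_rot': array([-1.79923513e+02, -4.93685814e-04,  1.30503205e+01]), 'ft_force': array([0.47507659, 0.532787  , 0.07959274]), 'ft_torque': array([-0.01688912, -0.05988641, -0.00763186]), 'gripper_force': 0.0, 'finger_gap': 0.08544477262970541} 0.0187
scene {'vfov': 49.00994965919567, 'cx': 257.6249940977362, 'cy': 189.47045835106158, 'extrinsics': array([[ 0.7135852 , -0.52750801,  0.46101135,  1.15880583],
       [ 0.70037035,  0.52150878, -0.48734994, -0.62014868],
       [ 0.01665953,  0.67064438,  0.74159192,  1.07337181],
       [ 0.        ,  0.        ,  0.        ,  1.        ]])}
top {'vfov': 49.43033127679614, 'cx': 253.2676392811805, 'cy': 189.5709343781281, 'extrinsics': array([[-0.0760453 ,  0.97611522, -0.2035097 ,  0.29988207],
       [-0.99709269, -0.07543124,  0.01078391,  0.00723856],
       [-0.00482466,  0.2037381 ,  0.97901354,  1.2678697 ],
       [ 0.        ,  0.        ,  0.        ,  1.        ]])}
```

View pics/scene0.png

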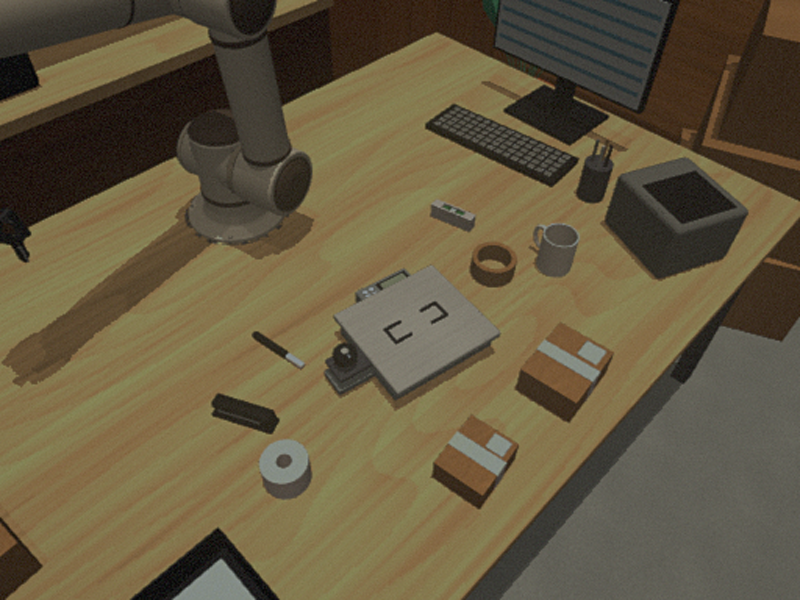

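View pics/top0.png

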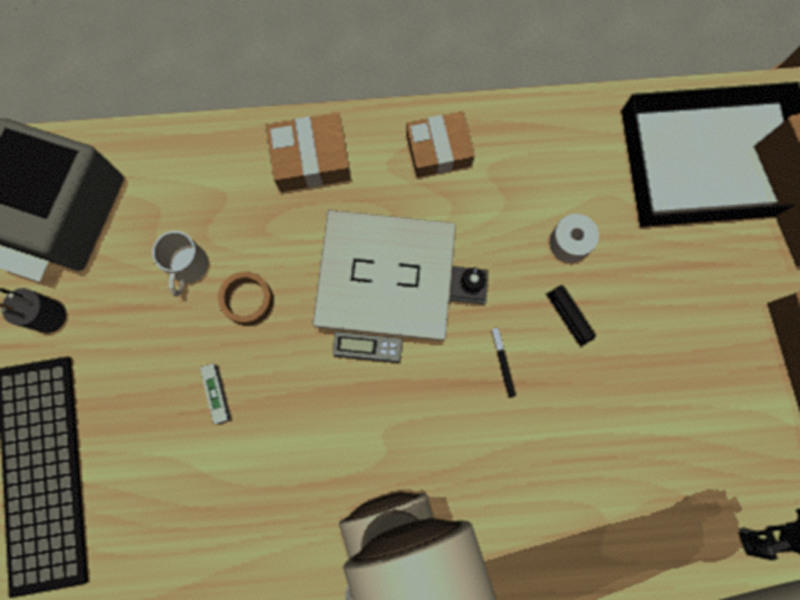

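The level is at about (215,393) in the top view and (453,214) in the scene view. The pocket is at (385,273) and the knob at (473,280), both in the top view. I'll enlarge these for a closer reading.

```bash
cat > h.py <<'E'
from workcell import bot
import cv2,numpy as np
def ray(f,u,v):
    h=f["img"].shape[0]; F=h/2/np.tan(np.radians(f["vfov"]/2))
    E=f["extrinsics"]; d=E[:3,:3]@np.array([(u-f["cx"])/F,-(v-f["cy"])/F,-1.]); return E[:3,3],d
def onz(f,u,v,z):
    o,d=ray(f,u,v); return o+d*(z-o[2])/d[2]
def proj(f,p):
    E=f["extrinsics"]; h=f["img"].shape[0]; F=h/2/np.tan(np.radians(f["vfov"]/2))
    c=E[:3,:3].T@(np.asarray(p)-E[:3,3]); return f["cx"]-F*c[0]/c[2], f["cy"]+F*c[1]/c[2]
def crop(im,u0,v0,w,h,s):
    return cv2.resize(im[v0:v0+h,u0:u0+w,::-1],(w*s,h*s),interpolation=cv2.INTER_CUBIC)
E
python3 - <<'E'
from h import *
f=bot.grab_frame("top"); g=bot.grab_frame("scene")
a=crop(f["img"],110,225,50,50,6); b=crop(f["img"],215,155,100,50,5); c=crop(g["img"],265,120,50,30,6)
o=np.zeros((550,800,3),np.uint8); o[:300,:300]=a; o[:250,300:800]=b; o[320:500,:300]=c
d=crop(g["img"],205,165,95,75,5)[:,:500][:300]; o[250:250+d.shape[0],320:320+d.shape[1]]=d
o=np.clip(o*1.6,0,255).astype(np.uint8)
cv2.imwrite("pics/c1.png",o)
E
```

```text
(no output)
```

View pics/c1.png

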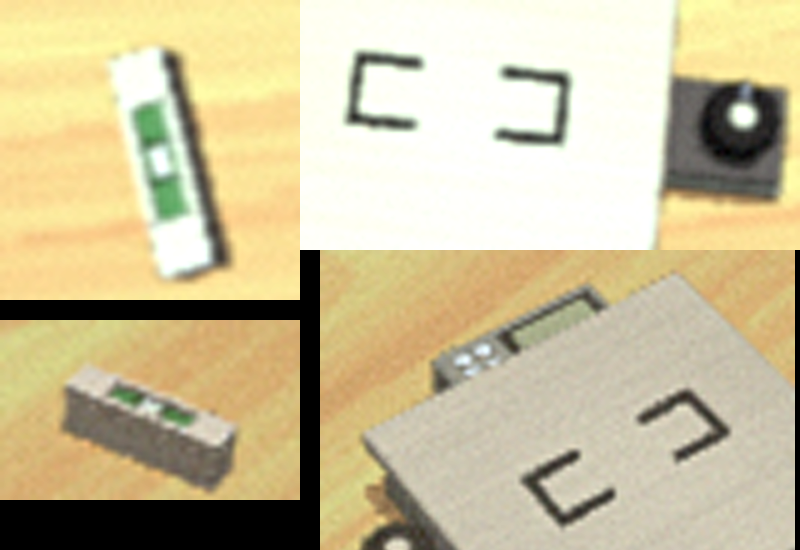

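The crop shows the level's window centre at crop (160,160), with its top end midpoints at (136,53) and (190,270). The pocket's outer corners are (357,53), (348,124), (570,75) and (562,143), and the knob is at (740,122). In the scene crops the window is at (151,406) and the pocket centre at (626,457).

```bash
python3 - <<'E'
from h import *
f=bot.grab_frame("top"); g=bot.grab_frame("scene")
A=lambda x,y:(110+(x+.5)/6-.5,225+(y+.5)/6-.5)
B=lambda x,y:(215+(x-300+.5)/5-.5,155+(y+.5)/5-.5)
C=lambda x,y:(265+(x+.5)/6-.5,120+(y-320+.5)/6-.5)
D=lambda x,y:(205+(x-320+.5)/5-.5,165+(y-250+.5)/5-.5)
def tri(a,b):
    M=0;r=0
    for o,d in (a,b):
        d=d/np.linalg.norm(d);P=np.eye(3)-np.outer(d,d);M=M+P;r=r+P@o
    return np.linalg.solve(M,r)
p=np.round
print("level", p(onz(f,*A(160,160),.038),4),p(onz(g,*C(151,406),.038),4),p(tri(ray(f,*A(160,160)),ray(g,*C(151,406))),4))
e=[onz(f,*A(*q),.038) for q in((136,53),(190,270))]; v=e[0]-e[1]; print("yaw",np.degrees(np.arctan2(v[1],v[0])),np.linalg.norm(v),p(sum(e)/2,4))
e=[onz(g,*C(*q),.038) for q in((77,376),(221,440))]; v=e[1]-e[0]; print("yaw",np.degrees(np.arctan2(v[1],v[0])),np.linalg.norm(v),p(sum(e)/2,4))
z=.07
c=[onz(f,*B(*q),z) for q in((357,53),(348,124),(570,75),(562,143))]
m=sum(c)/4;v=(c[0]+c[1]-c[2]-c[3])/2
print("pocket",p(m,4),"ydir",np.degrees(np.arctan2(v[1],v[0])),np.linalg.norm(v))
c=[onz(g,*D(*q),z) for q in((690,388),(730,432),(523,482),(563,525))]
m=sum(c)/4;v=(c[0]+c[1]-c[2]-c[3])/2
print("pocket",p(m,4),"ydir",np.degrees(np.arctan2(v[1],v[0])),np.linalg.norm(v))
print("tri",p(tri(ray(f,*B(459.2,98.7)),ray(g,*D(626.5,456.7))),4))
print("knob",p(onz(f,*B(740,122),.06),4),p(onz(f,*B(740,122),.05),4))
E
```

```text
level [0.3981 0.349  0.038 ] [0.4025 0.348  0.038 ] [0.3991 0.351  0.0338]
yaw 12.781199846747874 0.1097119485431181 [0.3978 0.3477 0.038 ]
yaw 10.130032212768928 0.10597083812118352 [0.4023 0.3455 0.038 ]
pocket [0.5963 0.0107 0.07  ] ydir 79.92647704619434 0.12689699448704758
pocket [0.6015 0.0096 0.07  ] ydir 80.81434145076979 0.13006955699843004
tri [0.598  0.0112 0.0646]
knob [ 0.5717 -0.1547  0.06  ] [ 0.5739 -0.156   0.05  ]
```

```bash
cat >> h.py <<'E'
from scipy.spatial.transform import Rotation as Ro
def rel(c,cyaw,targets,ctilt=None):
    R=Ro.from_euler('xyz',[180,0,cyaw],degrees=True) if ctilt is None else ctilt
    for x,y,z,yw in targets:
        Rt=Ro.from_euler('xyz',[180,0,yw],degrees=True)
        print(np.round(R.inv().apply(np.array([x,y,z])-c),4),np.round((R.inv()*Rt).as_rotvec(degrees=True),2))
E
python3 - <<'E'
from h import *
rel([.124,-.536,.231],13.05,[(.40,-.05,.2,12),(.40,.348,.15,12)])
E
```

```text
[ 0.3786 -0.4111  0.031 ] [-0.   -0.    1.05]
[ 0.4685 -0.7988  0.081 ] [-0.   -0.    1.05]
```

Emit:
jog_arm:
  plan:
    - [[0.3786,-0.4111,0.031,0,0,1.05],[0.3786,-0.4111,0.031,0,0,1.05],[0.3786,-0.4111,0.031,0,0,1.05],[0.3786,-0.4111,0.031,0,0,1.05],[0.3786,-0.4111,0.031,0,0,1.05],[0.3786,-0.4111,0.031,0,0,1.05],[0.3786,-0.4111,0.031,0,0,1.05],[0.3786,-0.4111,0.031,0,0,1.05],[0.4685,-0.7988,0.081,0,0,1.05],[0.4685,-0.7988,0.081,0,0,1.05],[0.4685,-0.7988,0.081,0,0,1.05],[0.4685,-0.7988,0.081,0,0,1.05]]
  jaw: 1

```text
clock: 1.8
tool_pos: [0.3956, 0.1124, 0.1743]
tcp_rot: [-178.4, -0.0, 14.9]
ft_force: [-0.2, -0.7, -0.8]
finger_gap: 0.0854
gripper_force: 0.0
```

Emit:
jog_arm:
  plan:
    - [[0.055,-0.195,0.024,0,0,0],[0.055,-0.195,0.024,0,0,0],[0.055,-0.195,0.024,0,0,0],[0.055,-0.195,0.024,0,0,0],[0.055,-0.195,0.024,0,0,0],[0.055,-0.195,0.024,0,0,0]]

```text
clock: 2.55
tool_pos: [0.4438, 0.1752, 0.1567]
tcp_rot: [-175.8, 0.1, 19.1]
ft_force: [-0.2, -0.1, -0.2]
finger_gap: 0.0856
gripper_force: 0.0
```

```bash
python3 - <<'E'
from h import *
s=bot.get_state(); print(s["tool_pos"],s["tcp_rot"])
g=bot.grab_frame("scene");f=bot.grab_frame("top")
o=np.zeros((600,800,3),np.uint8); 
o[:360,:480]=crop(g["img"],250,95,80,60,6); o[:360,480:]=crop(f["img"],110,215,53,60,6)[:,:320] if 0 else crop(f["img"],108,215,53,60,6)[:, :318][:, :320] if 0 else cv2.resize(f["img"][215:275,108:161,::-1],(320,360),interpolation=cv2.INTER_CUBIC)
o=np.clip(o[:360]*1.5,0,255).astype(np.uint8); cv2.imwrite("pics/c2.png",o)
E
```

```text
[0.44375767 0.17515422 0.15669827] [-1.75812580e+02  1.34978425e-01  1.90933336e+01]
```

View pics/c2.png

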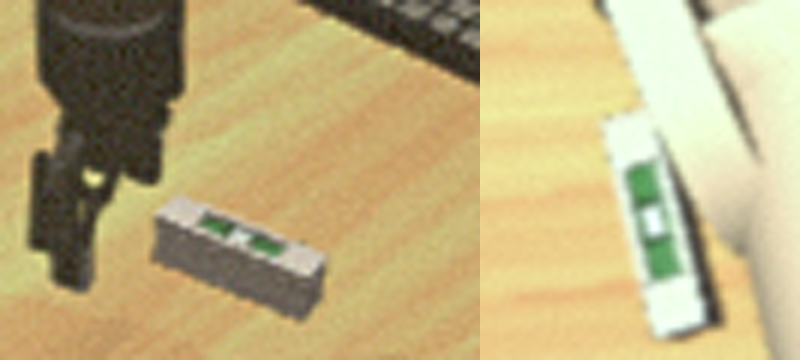

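The gripper is short of the level (fingers at about (60,220), level at (240,255) in the scene crop), and its tilt has drifted. Checking the joints.

```bash
python3 - <<'E'
from h import *
s=bot.get_state(); print(s["tool_pos"],s["tcp_rot"],s["joint_pos"].round(2),s["joint_velocities"].round(2))
E
```

```text
[0.44368315 0.17517067 0.15666252] [-1.75811695e+02  1.35594211e-01  1.91034395e+01] [ 19.04  -5.79  -8.97  86.96   4.19 179.94] [ 0.03 -0.41 -0.28  0.27  0.04 -0.12]
```

```bash
python3 - <<'E'
from h import *
s=bot.get_state()
rel(s["tool_pos"],0,[(.40,.348,.15,100),(.40,.348,.12,145),(.40,.348,.12,192)],Ro.from_euler('xyz',s["tcp_rot"],degrees=True))
E
```

```text
[ 0.0153 -0.1766  0.0196] [ -3.56  -2.84 -80.86]
[ 0.0154 -0.1745  0.0495] [  -2.5    -4.53 -125.83]
[ 0.0154 -0.1745  0.0495] [  -0.6    -6.31 -172.79]
```

Emit:
jog_arm:
  plan:
    - [[0.0153,-0.1766,0.0196,-3.56,-2.84,-80.86],[0.0153,-0.1766,0.0196,-3.56,-2.84,-80.86],[0.0153,-0.1766,0.0196,-3.56,-2.84,-80.86],[0.0153,-0.1766,0.0196,-3.56,-2.84,-80.86],[0.0153,-0.1766,0.0196,-3.56,-2.84,-80.86],[0.0153,-0.1766,0.0196,-3.56,-2.84,-80.86],[0.0154,-0.1745,0.0495,-2.5,-4.53,-125.83],[0.0154,-0.1745,0.0495,-2.5,-4.53,-125.83],[0.0154,-0.1745,0.0495,-2.5,-4.53,-125.83],[0.0154,-0.1745,0.0495,-2.5,-4.53,-125.83],[0.0154,-0.1745,0.0495,-2.5,-4.53,-125.83],[0.0154,-0.1745,0.0495,-2.5,-4.53,-125.83]]

```text
clock: 4.15
tool_pos: [0.3998, 0.3479, 0.1202]
tcp_rot: [180.0, 0.0, 145.3]
ft_force: [-0.1, -0.3, -0.3]
finger_gap: 0.0852
gripper_force: 0.0
```

```bash
python3 - <<'E'
from h import *
s=bot.get_state(); print(s["tool_pos"],s["tcp_rot"],s["joint_pos"].round(2),s["joint_velocities"].round(2))
rel([.40,.348,.12],s["tcp_rot"][2],[(.40,.348,.12,192)])
E
```

```text
[0.39983661 0.34788932 0.12023207] [1.79991825e+02 1.02910400e-02 1.45290814e+02] [ 4.103e+01  1.470e+00 -5.870e+00  8.265e+01 -1.000e-02  7.574e+01] [  0.37  -0.52  -0.6   -0.61  -0.72 -60.35]
[0. 0. 0.] [  0.     0.   -46.71]
```

Emit:
jog_arm:
  plan:
    - [[0,0,0.02,0,0,-46.7],[0,0,0.03,0,0,-46.7],[0,0,0.04,0,0,-46.7],[0,0,0.05,0,0,-46.7],[0,0,0.06,0,0,-46.7],[0,0,0.085,0,0,-46.7],[0,0,0.1,0,0,-46.7],[0,0,0.11,0,0,-46.7],[0,0,0.11,0,0,-46.7],[0,0,0.11,0,0,-46.7]]

```text
clock: 5.4
tool_pos: [0.4002, 0.3485, 0.0107]
tcp_rot: [180.0, 0.0, -168.3]
ft_force: [-0.4, -0.5, -0.3]
finger_gap: 0.0856
gripper_force: 0.0
```

Emit:
jog_arm:
  plan:
    - [[0,0,0,0,0,0],[0,0,0,0,0,0],[0,0,0,0,0,0],[0,0,0,0,0,0],[0,0,0,0,0,0],[0,0,0,0,0,0]]
  jaw: 0

```text
clock: 6.15
tool_pos: [0.4, 0.3484, 0.0103]
tcp_rot: [180.0, 0.0, -168.3]
ft_force: [-0.0, -0.4, 4.9]
finger_gap: 0.025
gripper_force: 61.4
```

```bash
python3 - <<'E'
from h import *
s=bot.get_state(); print(s["tcp_rot"])
rel([.40,.3484,.0103],191.7,[(.40,.3484,.14,191.7),(.5985,.0105,.14,260.3),(.5985,.0105,.105,260.3)])
E
```

```text
[ 1.79983961e+02  2.97175652e-02 -1.68286954e+02]
[ 0.      0.     -0.1297] [0. 0. 0.]
[-0.1259 -0.3711 -0.1297] [ -0.    0.  -68.6]
[-0.1259 -0.3711 -0.0947] [ -0.    0.  -68.6]
```

Emit:
jog_arm:
  plan:
    - [[0,0,-0.05,0,0,0],[0,0,-0.1,0,0,0],[-0.1259,-0.3711,-0.1297,0,0,-68.6],[-0.1259,-0.3711,-0.1297,0,0,-68.6],[-0.1259,-0.3711,-0.1297,0,0,-68.6],[-0.1259,-0.3711,-0.1297,0,0,-68.6],[-0.1259,-0.3711,-0.1297,0,0,-68.6],[-0.1259,-0.3711,-0.1297,0,0,-68.6],[-0.1259,-0.3711,-0.1297,0,0,-68.6],[-0.1259,-0.3711,-0.0947,0,0,-68.6],[-0.1259,-0.3711,-0.0947,0,0,-68.6],[-0.1259,-0.3711,-0.0947,0,0,-68.6]]

```text
clock: 7.65
tool_pos: [0.5982, 0.0108, 0.1051]
tcp_rot: [180.0, -0.0, -99.7]
ft_force: [0.0, 0.6, -2.8]
finger_gap: 0.0252
gripper_force: 60.4
```

```bash
python3 - <<'E'
from h import *
s=bot.get_state(); print(s["tool_pos"],s["tcp_rot"],s["joint_pos"].round(1),s["finger_gap"])
g=bot.grab_frame("scene");f=bot.grab_frame("top")
o=np.zeros((600,800,3),np.uint8)
o[:360,:400]=crop(g["img"],235,165,50,45,8); o[:360,400:]=crop(f["img"],222,150,50,45,8)
o=np.clip(o[:360]*1.4,0,255).astype(np.uint8); cv2.imwrite("pics/c3.png",o)
E
```

```text
[0.59817701 0.01082433 0.10514812] [ 1.79970097e+02 -5.02810809e-03 -9.96684889e+01] [  1.   11.    2.8  81.9   0.  -79.3] 0.02523786631490983
```

View pics/c3.png

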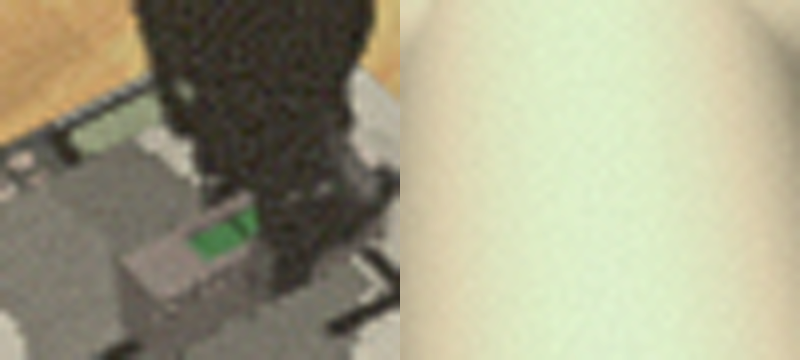

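The scene crop shows the level held over the pocket with its foot-side top corners at about (122,260) and (165,300). The arm blocks the top view. I'll compare those corners with the predictions to find the camera's bias.

```bash
python3 - <<'E'
from h import *
g=bot.grab_frame("scene")
C=lambda x,y:(235+(x+.5)/8-.5,165+(y+.5)/8-.5)
a=np.radians(80.3); Y=np.array([np.cos(a),np.sin(a)]);X=np.array([Y[1],-Y[0]])
c=np.array([.5982,.0108]); z=.1051-.0103+.038
for n,q,(sx,sy) in(("L",(122,260),(-1,-1)),("N",(165,300),(1,-1))):
    w=onz(g,*C(*q),z)[:2]; e=c+sx*.013*X+sy*.055*Y; d=w-e
    u,v=proj(g,[*e,z]); print(n,"meas-pred x,y deck mm",1e3*d@X,1e3*d@Y, "pred crop px",(u-235)*8,(v-165)*8)
# pocket from scene in deck axes relative to TCP
p=np.array([.6015,.0096])-c; print("pocket(scene)-tcp",1e3*p@X,1e3*p@Y)
p=np.array([.5963,.0107])-c; print("pocket(top)-tcp",1e3*p@X,1e3*p@Y)
E
```

```text
L meas-pred x,y deck mm 2.7169919161330016 1.5740903113273037 pred crop px 110.80355407412048 253.80846680812806
N meas-pred x,y deck mm 1.6569139554145347 3.292422190976897 pred crop px 151.55957815493048 297.6077605955918
pocket(scene)-tcp 3.4550087034712997 -0.626829210342103
pocket(top)-tcp -1.8559876533122244 -0.41870016808237515
```

Emit:
jog_arm:
  plan:
    - [[0.0015,-0.001,0.01,0,0,0],[0.0015,-0.001,0.018,0,0,0],[0.0015,-0.001,0.018,0,0,0]]

```text
clock: 8.18
tool_pos: [0.5985, 0.0087, 0.0855]
tcp_rot: [179.9, -0.0, -99.7]
ft_force: [-0.3, -0.2, -1.4]
finger_gap: 0.0251
gripper_force: 60.5
```

```bash
python3 - <<'E'
from h import *
s=bot.get_state(); print(s["tool_pos"],s["tcp_rot"])
g=np.mean([bot.grab_frame("scene")["img"].astype(float) for _ in range(4)],0)
o=crop(g,225,180,65,48,12)
o=np.clip(o*1.6,0,255).astype(np.uint8); cv2.imwrite("pics/c4.png",o)
E
```

```text
[0.5985313  0.00874396 0.08549821] [ 1.79893345e+02 -2.15204573e-02 -9.96857368e+01]
```

View pics/c4.png

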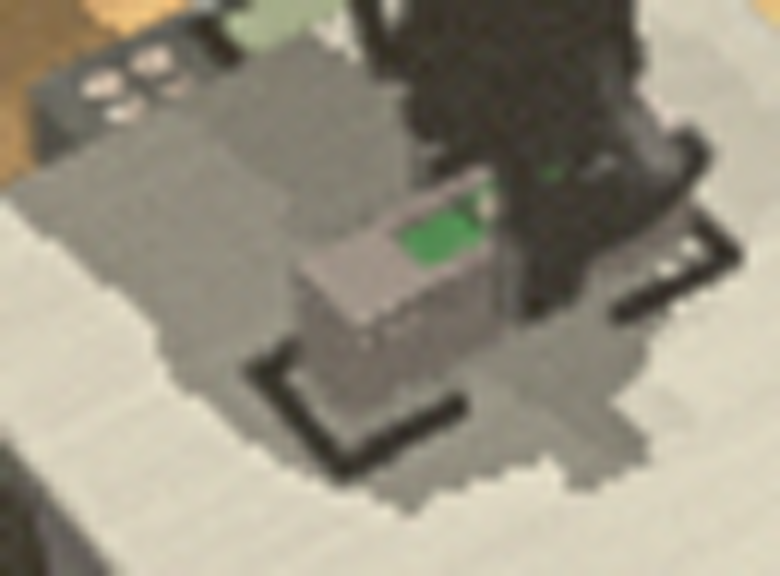

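Near top corners of the level are at (297,265) and (355,322). The rib's outer corners are at (250,370), (343,480) and (742,258), all in this scene crop.

```bash
python3 - <<'E'
from h import *
g=bot.grab_frame("scene")
C=lambda x,y:(225+(x+.5)/12-.5,180+(y+.5)/12-.5)
a=np.radians(80.3); Y=np.array([np.cos(a),np.sin(a)]);X=np.array([Y[1],-Y[0]])
c=np.array([.5985,.00874])
P=lambda q,z:(lambda w:np.array([w@X,w@Y])*1e3)(onz(g,*C(*q),z)[:2]-c)
L=P((297,265),.1132);N=P((355,322),.1132)
print("level corners",L,N,"->centre",L+[13,55],N+[-13,55])
for z in(.069,.072):
    l=P((250,370),z);n=P((343,480),z);f=P((742,258),z)
    print("rib",l,n,f,"-> centres",l+[22,64.5],n+[-22,64.5],f+[-22,-64.5])
d=P((742,258),.07)-P((343,480),.07); print("yaw err deg (ccw)",np.degrees(np.arctan2(-d[0],d[1])))
E
```

```text
level corners [-10.94205681 -53.27133415] [ 12.42942446 -52.17050869] ->centre [2.05794319 1.72866585] [-0.57057554  2.82949131]
rib [-19.72458713 -61.71224879] [ 23.06796484 -62.9033718 ] [23.13751291 65.25571829] -> centres [2.27541287 2.78775121] [1.06796484 1.5966282 ] [1.13751291 0.75571829]
rib [-17.69949729 -63.09753236] [ 24.96523582 -64.28509756] [25.03457615 63.4911888 ] -> centres [4.30050271 1.40246764] [2.96523582 0.21490244] [ 3.03457615 -1.0088112 ]
yaw err deg (ccw) -0.03109268499824428
```

Emit:
jog_arm:
  plan:
    - [[0.001,-0.0015,0.001,0,0,0],[0.001,-0.0015,0.003,0,0,0],[0.001,-0.0015,0.005,0,0,0],[0.001,-0.0015,0.007,0,0,0],[0.001,-0.0015,0.0075,0,0,0]]

```text
clock: 9.05
tool_pos: [0.6004, 0.0075, 0.0789]
tcp_rot: [180.0, -0.0, -99.7]
ft_force: [0.9, 0.7, -2.5]
finger_gap: 0.0252
gripper_force: 60.6
```

Emit:
jog_arm:
  plan:
    - [[0,0,0.001,0,0,0],[0,0,0.002,0,0,0],[0,0,0.0025,0,0,0]]

```text
clock: 9.43
tool_pos: [0.6004, 0.0075, 0.0766]
tcp_rot: [180.0, -0.0, -99.7]
ft_force: [-0.9, -0.2, -2.4]
finger_gap: 0.0248
gripper_force: 60.6
```

Emit:
jog_arm:
  plan:
    - [[0,0,0.0005,0,0,0],[0,0,0.001,0,0,0],[0,0,0.0015,0,0,0],[0,0,0.0015,0,0,0]]

```text
clock: 9.93
tool_pos: [0.6005, 0.0074, 0.0759]
tcp_rot: [-180.0, 0.0, -99.7]
ft_force: [-4.0, -1.1, 5.6]
finger_gap: 0.025
gripper_force: 61.7
```

Emit:
jog_arm:
  plan:
    - [[0,0,0,0,0,0],[0,0,0,0,0,0],[0,0,0,0,0,0],[0,0,-0.01,0,0,0],[0,0,-0.05,0,0,0],[0,0,-0.1,0,0,0],[0,0,-0.1,0,0,0]]
  jaw: 0.8

```text
clock: 10.8
tool_pos: [0.6023, 0.0075, 0.1805]
tcp_rot: [-179.6, 0.1, -99.7]
ft_force: [0.2, -0.7, -0.1]
finger_gap: 0.0681
gripper_force: 0.0
```

```bash
python3 - <<'E'
from h import *
s=bot.get_state(); print(s["tool_pos"],s["tcp_rot"])
# knob above: pocket centre ~(.6005,.0075) -> foot 165 mm along -y
a=np.radians(80.3); k=np.array([.6005,.0075])-.165*np.array([np.cos(a),np.sin(a)]); print(k)
rel(s["tool_pos"],s["tcp_rot"][2],[(k[0],k[1],.17,260.3),(k[0],k[1],.13,165+110)])
E
```

```text
[0.60231199 0.00750041 0.18051706] [-1.79568323e+02  7.58797119e-02 -9.96846327e+01]
[ 0.57269925 -0.15514107]
[0.1653 0.0018 0.0105] [-0.   -0.    0.02]
[0.1653 0.0018 0.0505] [  0.     0.   -14.68]
```

```bash
python3 - <<'E'
from h import *
g=np.mean([bot.grab_frame("scene")["img"].astype(float) for _ in range(4)],0)
f=np.mean([bot.grab_frame("top")["img"].astype(float) for _ in range(2)],0)
o=np.zeros((440,800,3)); o[:440,:440]=crop(g,200,210,40,40,11); o[:360,440:]=crop(f,285,160,36,36,10)
cv2.imwrite("pics/c5.png",np.clip(o*2.2,0,255).astype(np.uint8))
E
```

```text
(no output)
```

View pics/c5.png

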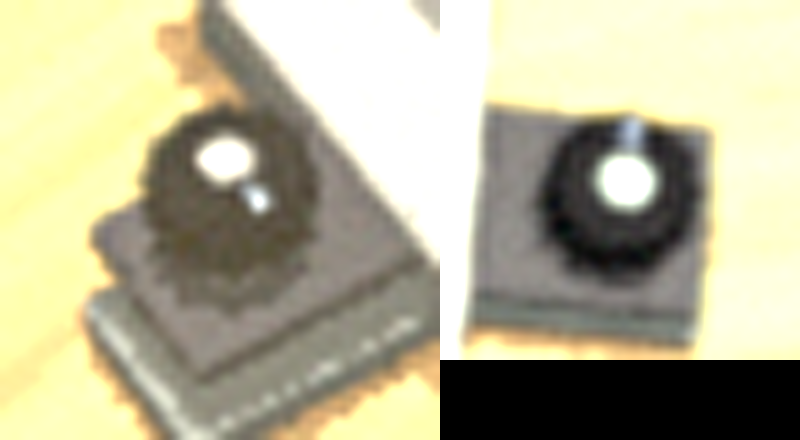

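The knob has a white hub at (627,182) in the top view and (226,158) in the scene view. It also has a pointer mark at (630,130) in the top view and (258,200) in the scene view.

```bash
python3 - <<'E'
from h import *
g=bot.grab_frame("scene");f=bot.grab_frame("top")
T=lambda x,y:(285+(x-440+.5)/10-.5,160+(y+.5)/10-.5)
S=lambda x,y:(200+(x+.5)/11-.5,210+(y+.5)/11-.5)
def tri(a,b):
    M=0;r=0
    for o,d in (a,b):
        d=d/np.linalg.norm(d);P=np.eye(3)-np.outer(d,d);M=M+P;r=r+P@o
    return np.linalg.solve(M,r)
print("hub",tri(ray(f,*T(627,182)),ray(g,*S(226,158))).round(4))
print("mark",tri(ray(f,*T(630,130)),ray(g,*S(258,200))).round(4))
k=np.array([.5727,-.1551])
im=[np.array(proj(c,[*k,z])) for c in(f,g) for z in(.02,.03,.04,.05,.06,.07,.08,.09,.1)]
for i,z in enumerate((.02,.03,.04,.05,.06,.07,.08,.09,.1)):
    u,v=im[i];p,q=im[i+9]; print(z,"top crop",((u-285)*10+440).round(),((v-160)*10).round(),"scene crop",((p-200)*11).round(),((q-210)*11).round())
E
```

```text
hub [ 0.5678 -0.1517  0.0946]
mark [ 0.5834 -0.1544  0.0934]
0.02 top crop 603.0 216.0 scene crop 235.0 335.0
0.03 top crop 606.0 209.0 scene crop 233.0 314.0
0.04 top crop 610.0 202.0 scene crop 231.0 293.0
0.05 top crop 613.0 194.0 scene crop 230.0 271.0
0.06 top crop 617.0 186.0 scene crop 228.0 249.0
0.07 top crop 621.0 179.0 scene crop 226.0 227.0
0.08 top crop 625.0 171.0 scene crop 224.0 204.0
0.09 top crop 629.0 163.0 scene crop 222.0 182.0
0.1 top crop 633.0 155.0 scene crop 220.0 158.0
```

Emit:
jog_arm:
  plan:
    - [[0.165,0.0012,0,0,0,0],[0.165,0.0012,0,0,0,0],[0.165,0.0012,0.045,0,0,0],[0.165,0.0012,0.045,0,0,0],[0.165,0.0012,0.045,0,0,0],[0.165,0.0012,0.045,0,0,0]]

```text
clock: 11.95
tool_pos: [0.5724, -0.1541, 0.1314]
tcp_rot: [-179.9, -0.0, -99.6]
ft_force: [0.4, 0.5, 0.0]
finger_gap: 0.0682
gripper_force: 0.0
```

```bash
python3 - <<'E'
from h import *
s=bot.get_state(); print(s["tool_pos"],s["tcp_rot"],s["joint_pos"].round(1))
F=[bot.grab_frame("top")["img"].astype(float) for _ in range(4)]; G=[bot.grab_frame("scene")["img"].astype(float) for _ in range(4)]
f=np.mean(F,0);g=np.mean(G,0)
o=np.zeros((600,800,3)); o[:280,:800]=crop(f,222,158,80,28,10); o[280:600,:400]=crop(g,205,195,50,40,8);o[280:600,400:]=crop(g,240,180,50,40,8)
o[:280]*=.9
cv2.imwrite("pics/c6.png",np.clip(o*1.5,0,255).astype(np.uint8))
E
```

```text
[ 0.57235627 -0.15412259  0.13139478] [-1.79898963e+02 -4.71327952e-03 -9.96111447e+01] [-15.1   9.9   4.5  84.5   0.  -95.5]
```

View pics/c6.png

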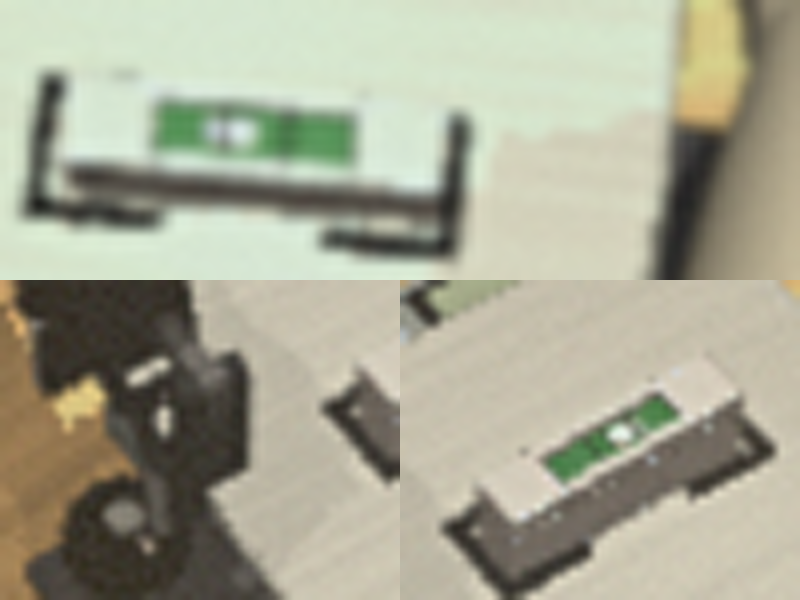

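The level sits flat between its ribs. The bubble is at about (230,130) with the lines at 222 and 288 in the top crop. That is about 7.4 mm towards +y, so the knob needs roughly 2.1 rad (120°) clockwise. Next I'll descend on the knob.

Emit:
jog_arm:
  plan:
    - [[0,0,0.02,0,0,0],[0,0,0.035,0,0,0],[0,0,0.047,0,0,0],[0,0,0.058,0,0,0],[0,0,0.058,0,0,0]]

```text
clock: 12.98
tool_pos: [0.5711, -0.1549, 0.0712]
tcp_rot: [179.9, 0.0, -99.7]
ft_force: [-0.4, -0.5, 0.0]
finger_gap: 0.0685
gripper_force: 0.0
```

Emit:
jog_arm:
  plan:
    - [[0,0,0,0,0,0],[0,0,0,0,0,0],[0,0,0,0,0,0],[0,0,0,0,0,0]]
  jaw: 0.5

```text
clock: 13.48
tool_pos: [0.5694, -0.1547, 0.0735]
tcp_rot: [179.8, -0.0, -99.7]
ft_force: [-14.9, 2.6, 11.9]
finger_gap: 0.0432
gripper_force: 21.8
```

Emit:
jog_arm:
  plan:
    - [[0,0.001,-0.001,0,0,0],[0,0.002,-0.002,0,0,0],[0,0.002,-0.002,0,0,0]]

```text
clock: 13.85
tool_pos: [0.569, -0.1546, 0.0738]
tcp_rot: [179.9, -0.0, -99.7]
ft_force: [-3.9, 0.2, -3.7]
finger_gap: 0.0433
gripper_force: 21.6
```

Emit:
jog_arm:
  plan:
    - [[0,0,0,0,0,0],[0,0,0,0,0,0],[0,0,0,0,0,0]]
  jaw: 0

```text
clock: 14.22
tool_pos: [0.569, -0.1546, 0.0741]
tcp_rot: [179.9, -0.0, -99.7]
ft_force: [-5.9, 0.0, -1.8]
finger_gap: 0.0417
gripper_force: 60.9
```

Emit:
jog_arm:
  plan:
    - [[0,0,0,0,0,10],[0,0,0,0,0,20],[0,0,0,0,0,30],[0,0,0,0,0,30]]

```text
clock: 14.72
tool_pos: [0.5685, -0.1541, 0.0753]
tcp_rot: [179.9, -0.0, -129.8]
ft_force: [-12.0, 3.0, 8.6]
finger_gap: 0.0418
gripper_force: 61.9
```

Emit:
jog_arm:
  plan:
    - [[0,0,0,0,0,10],[0,0,0,0,0,20],[0,0,0,0,0,30],[0,0,0,0,0,30]]

```text
clock: 15.22
tool_pos: [0.5683, -0.1532, 0.0765]
tcp_rot: [179.8, -0.0, -159.8]
ft_force: [-17.9, 8.0, 18.5]
finger_gap: 0.0417
gripper_force: 62.9
```

Emit:
jog_arm:
  plan:
    - [[0.0023,0.0024,-0.0025,0,0,0],[0.0023,0.0024,-0.0028,0,0,10],[0.0023,0.0024,-0.0031,0,0,20],[0.0023,0.0024,-0.0034,0,0,30],[0.0023,0.0024,-0.0034,0,0,30],[0.0023,0.0024,-0.0034,0,0,30],[0.0023,0.0024,-0.0034,0,0,30]]

```text
clock: 16.1
tool_pos: [0.5676, -0.1522, 0.0783]
tcp_rot: [179.9, 0.1, 170.4]
ft_force: [0.7, 6.0, 1.6]
finger_gap: 0.0413
gripper_force: 64.2
```

```bash
cat > bub.py <<'E'
from h import *
f=np.mean([bot.grab_frame("top")["img"].astype(float) for _ in range(4)],0)
c=crop(f,222,158,80,28,10).astype(float)   # BGR; row band along window centre line
B,G,R=c[...,0],c[...,1],c[...,2]
xs=np.arange(150,362); prof=[]
for x in xs:
    yc=130+(x-255)*.045; prof.append(R[int(yc-8):int(yc+9),x].mean())
prof=np.array(prof)
print(' '.join(f"{x}:{p:.0f}" for x,p in zip(xs[::5],prof[::5])))
w=np.clip(prof[15:-15]-70,0,None); print("bubble centre px",(w*xs[15:-15]).sum()/w.sum())
print(bot.get_state()["clock"])
E
python3 bub.py
```

```text
150:110 155:82 160:67 165:61 170:61 175:65 180:66 185:66 190:66 195:65 200:63 205:63 210:63 215:72 220:88 225:111 230:132 235:151 240:158 245:159 250:159 255:155 260:151 265:135 270:109 275:80 280:61 285:52 290:55 295:62 300:65 305:66 310:67 315:66 320:65 325:64 330:63 335:64 340:66 345:77 350:94 355:118 360:140
bubble centre px 247.59738791309283
16.3
```

Emit:
jog_arm:
  plan:
    - [[0,0.001,-0.0003,0,0,10],[0,0.001,-0.0006,0,0,20],[0,0.001,-0.0009,0,0,30],[0,0.001,-0.0009,0,0,32],[0,0.001,-0.0009,0,0,32],[0,0.001,-0.0009,0,0,32],[0,0.001,-0.0009,0,0,32],[0,0.001,-0.0009,0,0,32],[0,0.001,-0.0009,0,0,32],[0,0.001,-0.0009,0,0,32],[0,0.001,-0.0009,0,0,32],[0,0.001,-0.0009,0,0,32]]

```text
clock: 17.8
tool_pos: [0.5681, -0.1513, 0.0798]
tcp_rot: [179.8, 0.1, 138.4]
ft_force: [0.2, 7.1, 4.3]
finger_gap: 0.0418
gripper_force: 64.5
```

```bash
python3 bub.py
```

```text
150:110 155:81 160:66 165:60 170:61 175:64 180:66 185:66 190:67 195:65 200:63 205:60 210:56 215:61 220:75 225:98 230:122 235:143 240:153 245:155 250:157 255:157 260:159 265:155 270:148 275:130 280:101 285:73 290:62 295:61 300:62 305:66 310:66 315:66 320:65 325:65 330:62 335:65 340:71 345:86 350:106 355:128 360:146
bubble centre px 254.305549879517
18.0
```

Emit:
jog_arm:
  plan:
    - [[0,0.001,0,0,0,0],[0,0.001,0,0,0,0],[0,0.001,0,0,0,0],[0,0.001,-0.02,0,0,0],[0,0.001,-0.06,0,0,0],[0,0.001,-0.06,0,0,0],[0,0.001,-0.06,0,0,0],[0,0.001,-0.06,0,0,0]]
  jaw: 0.8

```text
clock: 19.0
tool_pos: [0.5669, -0.1514, 0.1372]
tcp_rot: [-179.9, -0.1, 138.3]
ft_force: [-0.3, -0.1, -1.2]
finger_gap: 0.0687
gripper_force: 0.0
```

```bash
python3 bub.py; python3 - <<'E'
from h import *
f=np.mean([bot.grab_frame("top")["img"].astype(float) for _ in range(6)],0);g=np.mean([bot.grab_frame("scene")["img"].astype(float) for _ in range(6)],0)
o=np.zeros((600,800,3)); o[:256,:800]=crop(f,227,160,50,16,16); o[256:592,:800]=crop(g,245,190,50,21,16)
cv2.imwrite("pics/c7.png",np.clip(o*1.6,0,255).astype(np.uint8))
E
```

```text
150:110 155:81 160:66 165:60 170:61 175:65 180:65 185:65 190:66 195:66 200:63 205:60 210:56 215:61 220:75 225:98 230:122 235:144 240:153 245:156 250:158 255:158 260:159 265:154 270:148 275:129 280:101 285:74 290:62 295:60 300:62 305:66 310:66 315:66 320:65 325:65 330:63 335:66 340:71 345:86 350:105 355:128 360:146
bubble centre px 254.30723602827885
19.2
```

View pics/c7.png

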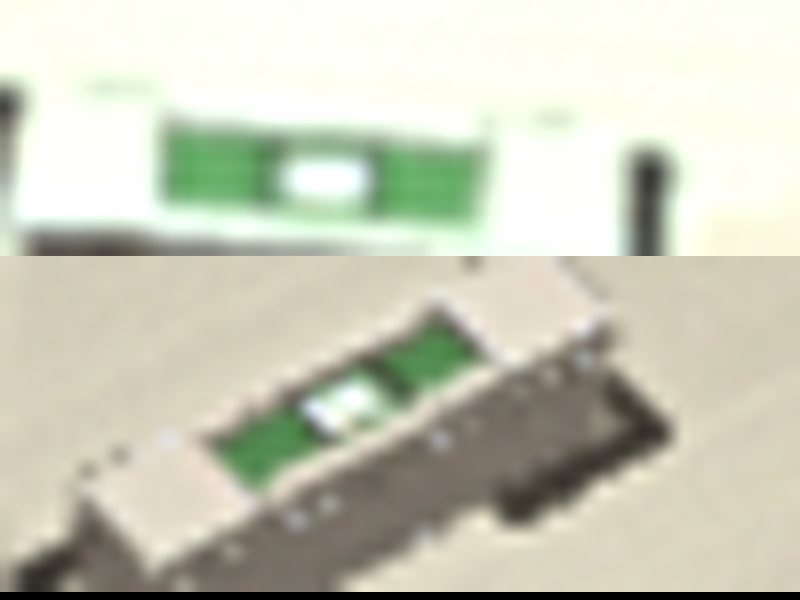

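Between the lines at 270 and 378 in the top crop, the bubble spans 280–373, so it's centred to within about 0.5 mm. Next I'll shut the fingers and go above the level to press.

```bash
python3 - <<'E'
from h import *
s=bot.get_state(); print(s["tool_pos"],s["tcp_rot"])
rel(s["tool_pos"],s["tcp_rot"][2],[(.6004,.0083,.145,138.3),(.6004,.0083,.12,138.3)])
E
```

```text
[ 0.56742799 -0.15145089  0.13849903] [-1.79997899e+02  8.09751346e-04  1.38309707e+02]
[ 0.0816  0.1412 -0.0065] [ 0.   -0.    0.01]
[0.0816 0.1412 0.0185] [ 0.   -0.    0.01]
```

Emit:
jog_arm:
  plan:
    - [[0,0,-0.01,0,0,0],[0.0816,0.1412,-0.01,0,0,0],[0.0816,0.1412,-0.01,0,0,0],[0.0816,0.1412,-0.01,0,0,0],[0.0816,0.1412,0.01,0,0,0],[0.0816,0.1412,0.0185,0,0,0],[0.0816,0.1412,0.0185,0,0,0],[0.0816,0.1412,0.0185,0,0,0]]
  jaw: 0

```text
clock: 20.8
tool_pos: [0.6006, 0.0077, 0.1208]
tcp_rot: [180.0, 0.0, 138.3]
ft_force: [-0.3, 0.1, -0.0]
finger_gap: 0.0003
gripper_force: 0.0
```

Emit:
jog_arm:
  plan:
    - [[0,0,0.004,0,0,0],[0,0,0.008,0,0,0],[0,0,0.01,0,0,0],[0,0,0.011,0,0,0],[0,0,0.011,0,0,0]]

```text
clock: 21.42
tool_pos: [0.6004, 0.0083, 0.1089]
tcp_rot: [-180.0, -0.0, 138.3]
ft_force: [0.2, -0.2, 0.4]
finger_gap: -0.0005
gripper_force: 0.0
```

Emit:
jog_arm:
  plan:
    - [[0,0,0.001,0,0,0],[0,0,0.002,0,0,0],[0,0,0.0025,0,0,0],[0,0,0.0025,0,0,0],[0,0,0.0025,0,0,0]]

```text
clock: 22.05
tool_pos: [0.6004, 0.0083, 0.1065]
tcp_rot: [-180.0, 0.0, 138.3]
ft_force: [0.8, -0.2, -0.1]
finger_gap: -0.0001
gripper_force: 0.0
```

Emit:
jog_arm:
  plan:
    - [[0,0,0.0005,0,0,0],[0,0,0.001,0,0,0],[0,0,0.0015,0,0,0],[0,0,0.0015,0,0,0]]

```text
clock: 22.55
tool_pos: [0.6004, 0.0082, 0.1053]
tcp_rot: [180.0, 0.0, 138.3]
ft_force: [-1.2, -0.0, 2.8]
finger_gap: 0.0002
gripper_force: 1.4
```

Emit:
jog_arm:
  plan:
    - [[0,0,0.0005,0,0,0],[0,0,0.001,0,0,0],[0,0,0.001,0,0,0],[0,0,0.001,0,0,0]]

```text
clock: 23.05
tool_pos: [0.6005, 0.0082, 0.1052]
tcp_rot: [180.0, 0.1, 138.3]
ft_force: [-3.2, -0.1, 8.8]
finger_gap: 0.0001
gripper_force: 4.5
```

Emit:
jog_arm:
  plan:
    - [[0.0003,-0.0003,0.0005,0,0,0],[0.0006,-0.0005,0.001,0,0,0],[0.0006,-0.0005,0.001,0,0,0],[0.0006,-0.0005,0.001,0,0,0],[0.0006,-0.0005,0.001,0,0,0],[0.0006,-0.0005,0.001,0,0,0],[0.0006,-0.0005,0.001,0,0,0]]

```text
clock: 23.92
tool_pos: [0.6005, 0.0082, 0.1051]
tcp_rot: [179.9, 0.1, 138.3]
ft_force: [-2.5, -0.3, 13.6]
finger_gap: 0.0002
gripper_force: 6.6
```

```bash
python3 - <<'E'
from h import *
g=np.mean([bot.grab_frame("scene")["img"].astype(float) for _ in range(6)],0)
print([bot.get_state()[k] for k in("ft_force","tool_pos","clock")])
cv2.imwrite("pics/c8.png",np.clip(crop(g,235,180,66,42,12)*1.6,0,255).astype(np.uint8))
E
```

```text
[array([-2.19861803,  0.2304856 , 13.55800688]), array([0.60045498, 0.00824197, 0.10512745]), 24.225]
```

View pics/c8.png

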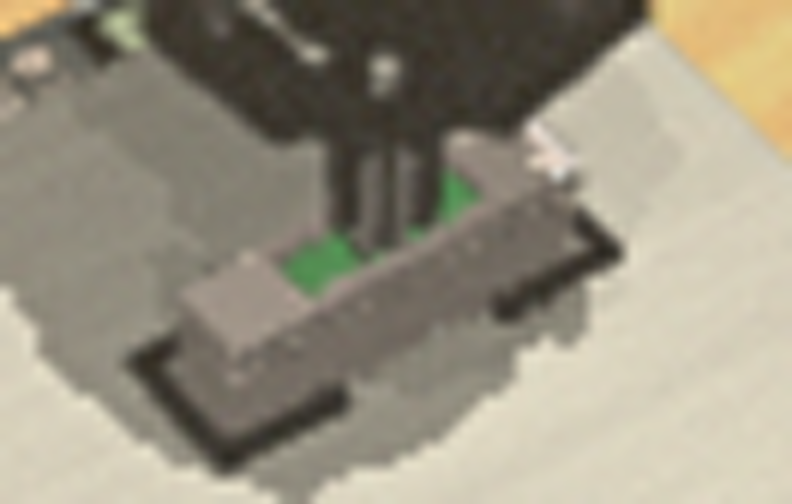

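The fingers press on the middle of the window at about (380,235), the level is flat in its pocket, and the force is a steady 13.6 N. Handing in.

```bash
python3 -c "
from workcell import bot
print(bot.job_done())"
```

```text
the job is handed in; nothing more can be done
None
```

I handed the job in at about 24 s, with the level seated flat in its pocket and the arm still pressing on its middle at about 13.6 N; the fingers hid the bubble then, but it read centred to about 0.5 mm just before pressing.

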